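# Slide a carved newel cap onto the carving stand

## Robot

A 6-joint arm with a two-finger parallel gripper is mounted at the origin on the work surface. World frame = base frame: x ahead of the robot, y to its left, z up, the work surface at z = 0. Lengths are in m, angles in rad, forces in N, time in s.
With the tool pointing down it reaches from about 0.35 to 0.8 m from the base axis. Payload 7.3 kg.
Tool frame: the origin (TCP) lies between the finger pads; the fingertips stand 25 mm ahead of it and the grasp point (between the pads) lies 6 mm ahead of it (r.tip_extent is the distance from the TCP to the fingertips, in m); z points along the fingers, y is the direction in which the jaws open and shut (so a half turn about z gives the same grasp; the last joint's range is limited). The gripper opens to 85 mm and grips with 20 to 120 N. Pads are 22 mm wide; open, the fingers measure 114 mm over their backs; the gripper's body (76 mm by 85 mm) begins 54 mm behind the grasp point. The pads swing forward as they close: fully open they stand 13 mm farther back than shut.
Start: joints at [-1.321, 0.342, 1.524, -0, 1.275, -0.146], TCP at [0.202, -0.484, 0.223] pointing down, gripper open.
Joint ranges: [-2.53, 2.53], [-0.77, 2.02], [0.04, 2.7], [-1, 4.14], [0.28, 2.66], [-3.11, 3.11]. Speed limits (rad/s): [2.57, 2.57, 3.14, 3.14, 3.14, 3.14].

## Interface

Orientations are given as a unit quaternion [x, y, z, w].
In Python, from workcell import r, command_gripper, optics gives the robot as it stands. The module is installed in compiled form; this text tells all that it offers. Calls block until the motion is done:
- r.reach(position, orientation): joint-space move of the TCP to a pose.
- r.move_straight(position, orientation=None, speed=0.15, max_force=None): straight line of the TCP; orientation=None keeps the orientation; speed is the mean speed in m/s. With max_force (N) it stops when the force on the tool has changed by that much, and returns True; else False.
- r.movej(angles): joint-space move.
- command_gripper(opening, force=None): finger opening in m; force is the grip in N (None keeps the last); returns when the fingers have stopped.
- r.hold(seconds).
- r.solve_ik(position, orientation): joint angles nearest the present ones, or None.
- r.read_state(): the state.
- optics.get_image(name): name is "side" or "top"; returns (picture, depth): 420x560x3 uint8, red, green, blue; 420x560 float32, m along the optical axis (not along the pixel's ray), 0 where there is no reading.
- optics.camera_model(name): a dict with "K" (3x3 intrinsics, pixels), "R" (3x3) and "t" (3): a world point X has camera coordinates R X + t. Camera axes: x right, y down, z forward; pixel columns grow to the right and rows downward; lengths in m; the calibration is good to about 2 mm. A picture is of the moment at which its call begins. camera_model takes no time and is no camera call.
A pose or a line that the arm cannot do raises r.PlanningError and nothing moves.
- r.finish_job(): hands the job in, once; it reports no verdict.
The state is a dict: "time_s": time; "joint_positions": joint angles; "dq": joint speeds; "tau": joint torques, N m; "eef_pos": TCP position; "eef_rot": TCP orientation; "contact_force": force on the tool from outside, world axes, zero at the start; "torque": the same for the moment, N m; "grip_width": finger opening in m.
Only numpy, scipy, OpenCV 4.12 (cv2) and the standard library are available. Lean on these libraries where they do the work, as an engineer would, in place of code of your own. Each camera call takes 0.05 s, during which the arm holds its last target.

## Task

First take the cork sanding block off the green-padded carving stand and put it in the dark wooden tray. Then push the carved newel cap off the platform, sliding it across without lifting or tipping it, so that it stands centred and square on the green pad, clear of the platform. Leave the mallet, the finial and the two gouges where they are.

Things in the scene. Friction and masses are not known exactly. Their poses are not given: they have to be found in the camera images.
- platform: Fixed raised plywood platform, 200 (its x) x 220 (its y) mm, level top 80 mm above the bench. Origin: centre of its underside. Four fixed brass bench dogs (posts 18 mm in diameter, 25 mm high) stand on it at x = +-72, y = +-98 mm in its frame, so each y end is a gate 126 mm wide. Beyond each y end, 35 mm from the platform's edge, stands one of the two carving stands; which is at which end varies.
- green_pad (a point): Centre of the top face of the green pad: a level square 56 x 56 mm, 78 mm above the bench (2 mm lower than the platform), the head of a fixed carving stand (column 36 mm, round foot 100 mm in diameter). The stand is in line with the platform's y axis, its centre 173 mm from the platform's centre, its sides parallel to the platform's sides (axes as the platform's).
- black_pad (a point): The same for the other stand, with a black pad, at the other end of the platform. The finial stands on it; it is not to be used.
- cap_center (a point): The newel cap: pale wood, 0.3 to 0.6 kg, a square foot 96 x 96 mm and 34 mm high with upright sides, too wide to grip, topped by a carved ribbed dome 84 mm in diameter at its foot; 62 mm high in all. This point is its centre, 31 mm above its underside; z up, x and y square to the foot's sides. It starts on the platform between the dogs, off-centre and turned.
- sander_center (a point): The cork sanding block, 70 (x) x 36 (y) x 36 (z) mm, 60 g; this point is its centre. It starts lying on the green pad, turned at random.
- tray: Fixed open dark wooden tray, outside 160 (x) x 130 (y) x 28 (z) mm, walls and floor 4 mm thick; origin: centre of its underside. It stands to the left or the right.
- mallet_center (a point): Carver's mallet standing on its black head with the handle straight up, 215 mm high; head 82 mm in diameter and 98 mm high, handle 28 mm. This point is on its axis, 50 mm above the bench. It stands on the side where the tray is not. Leave alone.
- finial_center (a point): Small dark turned wooden finial, 44 mm in diameter, 51 mm high, on the black pad; this point is 25 mm above its underside on its axis. Leave alone.
- gouge_a_center (a point): Gouge lying on the bench beyond the platform, along its y: 24 mm thick, handle from y = -113 to 2 mm, steel blade to y = 128 mm. This point is on its axis 12 mm above the bench. Leave alone.
- gouge_b_center (a point): Second gouge, the same shape. Leave alone.
There are look-alikes about, which are no part of the job. Leave any purple look-alike of the part that bears cap_center alone. What is shaped like the part that bears sander_center but pink is not meant.

How it is judged:
By the outcome, as a careful person would: the job done as asked, in the order asked, and still so for the second after the job is handed in, with the robot touching nothing.
It also fails if it takes over 72 s, if anything falls off the work surface, if the arm or the gripper's body presses on something with over 40 N, if the wrist force passes 120 N, or if a joint passes its speed limit or range.

## Working session

There is one attempt and no reset: what is moved stays moved. The work goes in short steps, each a Python script; the robot and the scene stay as the last script left them, time stands still between calls to the robot, and variables do not carry over. Pictures are saved under pics/ and viewed, and the job is handed in when it is done.

```bash
mkdir -p pics; ls; cat > look.py <<'E'
import sys,cv2,numpy as np
from workcell import r,optics
tag=sys.argv[1]
for n in ("top","side"):
    im,d=optics.get_image(n)
    cv2.imwrite(f"pics/{tag}_{n}.png",im[:,:,::-1]); np.savez(f"{tag}_{n}.npz",im=im,d=d)
    c=optics.camera_model(n); 
    if len(sys.argv)>2: print(n,c)
print(r.read_state()["time_s"])
E
python3 look.py a v
```

```text
pics
top {'K': array([[481.1176573 ,   0.        , 288.00694626],
       [  0.        , 481.1176573 , 211.72846846],
       [  0.        ,   0.        ,   1.        ]]), 'R': array([[ 0.02623248, -0.99945918,  0.01982918],
       [-0.99187933, -0.02849269, -0.12394985],
       [ 0.1244478 , -0.01641664, -0.99209034]]), 't': array([-0.02988628,  0.53865972,  1.25577818])}
side {'K': array([[456.46426793,   0.        , 277.5728927 ],
       [  0.        , 456.46426793, 213.53168361],
       [  0.        ,   0.        ,   1.        ]]), 'R': array([[-0.88442685, -0.46653408, -0.01162339],
       [-0.26550098,  0.52349142, -0.80960853],
       [ 0.38379471, -0.7129535 , -0.58685512]]), 't': array([0.46637914, 0.21592426, 1.13907074])}
0.1
```

View pics/a_top.png

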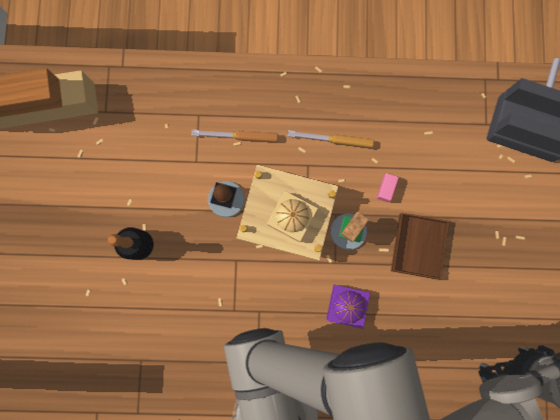

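View pics/a_side.png

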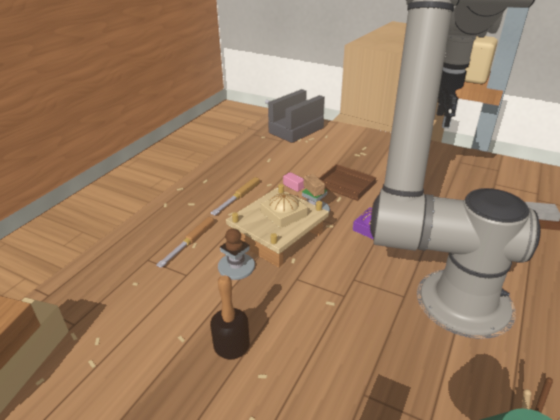

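The top view (up = +x, left = +y) shows these pixel positions:

| Item | Pixel |
|---|---|
| Platform | (288,212) |
| Pale cap | (294,216) |
| Green stand with sander | (350,230) |
| Tray | (421,246) |
| Black pad with finial | (225,196) |
| Mallet | (133,243) |
| Gouges | (235,135), (330,139) |
| Pink block (decoy) | (388,187) |
| Purple cap (decoy) | (349,306) |

Next I'll measure them.

```bash
cat > h.py <<'E'
import numpy as np,cv2
from workcell import r,optics,command_gripper
from scipy.spatial.transform import Rotation as Ro
def cloud(n,d):
    c=optics.camera_model(n);K,R,t=c["K"],c["R"],c["t"]
    v,u=np.indices(d.shape)
    P=np.stack([(u-K[0,2])/K[0,0]*d,(v-K[1,2])/K[1,1]*d,d],-1)
    W=(P-t)@R; W[d<=0]=np.nan
    return W
def ray(n,uv,z):
    c=optics.camera_model(n);K,R,t=c["K"],c["R"],c["t"]
    o=-R.T@t; dd=R.T@np.linalg.inv(K)@np.array([uv[0],uv[1],1.]); return o+dd*(z-o[2])/dd[2]
def proj(n,X):
    c=optics.camera_model(n);p=c["K"]@(c["R"]@np.asarray(X)+c["t"]);return p[:2]/p[2]
def rect(pts):
    (c,s,a)=cv2.minAreaRect((pts*1000).astype(np.float32).reshape(-1,1,2)); return np.array(c)/1000,s,a
def load(tag,n):
    z=np.load(f"{tag}_{n}.npz");return z["im"],z["d"]
E
cat > m.py <<'E'
from h import *
im,d=load("a","top");W=cloud("top",d);hsv=cv2.cvtColor(im,cv2.COLOR_RGB2HSV)
def box(u0,u1,v0,v1):
    m=np.zeros(d.shape,bool);m[v0:v1,u0:u1]=1;return m
Z=W[...,2]
print("bench z",np.nanmedian(Z[box(200,260,290,315)]))
for name,b,z0,z1 in [("platform top",box(230,345,155,270),.072,.088),("cap foot top",box(255,335,180,250),.106,.125),("cap>.1",box(255,335,185,245),.109,.2),
  ("sander",box(325,385,195,260),.106,.125),("green+",box(325,375,200,260),.070,.086),("tray rim",box(380,460,205,285),.02,.036),("finial",box(205,245,170,215),.1,.14),("blackpad",box(205,245,170,215),.07,.09),("purple",box(315,380,275,340),.02,.07),("pink",box(375,402,170,205),.02,.05),("mallet",box(100,160,220,265),.085,.23)]:
    m=b&(Z>z0)&(Z<z1); m=cv2.morphologyEx(m.astype(np.uint8),cv2.MORPH_OPEN,np.ones((2,2)))>0
    n,l,st,ce=cv2.connectedComponentsWithStats(m.astype(np.uint8));k=1+np.argmax(st[1:,4]);m=l==k
    p=W[m];c,s,a=rect(p[:,:2]);print(name,m.sum(),"c",c.round(4),"size",np.round(s,1),"ang",round(a,1),"z",np.percentile(p[:,2],[5,50,95]).round(4))
x=cv2.resize(im[150:290,200:460,::-1],None,fx=3,fy=3,interpolation=cv2.INTER_CUBIC);cv2.imwrite("pics/crop1.png",x)
E
python3 m.py
```

```text
bench z -0.0003692430475633881
platform top 4830 c [ 0.541  -0.0197] size [229.4 210.5] ang 76.7 z [nan nan nan]
cap foot top 715 c [ 0.5213 -0.0287] size [ 91.7 102.1] ang 62.4 z [nan nan nan]
cap>.1 1416 c [ 0.5218 -0.0294] size [94.3 99.7] ang 62.9 z [nan nan nan]
sander 392 c [ 0.5041 -0.1981] size [41.9 94.6] ang 51.5 z [nan nan nan]
green+ 204 c [ 0.5304 -0.12  ] size [ 30.9 103.5] ang 76.8 z [nan nan nan]
tray rim 70 c [ 0.5038 -0.45  ] size [67.4 35.7] ang 20.2 z [-0.0031  0.0226  0.0308]
finial 229 c [0.5732 0.1524] size [36.6 39. ] ang 7.8 z [nan nan nan]
blackpad 215 c [0.5772 0.1518] size [53.7 63.2] ang 76.1 z [0.0118 0.0768 0.0825]
purple 1358 c [ 0.2904 -0.1861] size [103.7  98.3] ang 79.1 z [nan nan nan]
pink 356 c [ 0.6174 -0.2931] size [41.7 77.4] ang 68.0 z [nan nan nan]
mallet 835 c [0.4408 0.3996] size [ 59.3 110.2] ang 26.4 z [nan nan nan]
```

View pics/crop1.png

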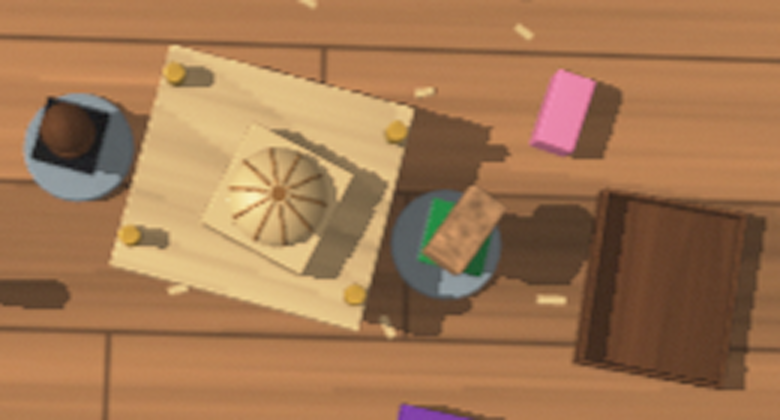

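```bash
cat > m2.py <<'E'
from h import *
im,d=load("a","top");hsv=cv2.cvtColor(im,cv2.COLOR_RGB2HSV)
for n,(u,v) in dict(plat=(255,200),plat2=(290,245),bench=(300,280),benchdk=(345,190),capfoot=(277,222),capfoot2=(295,197),shadow=(318,225),sander=(356,225),green=(343,235),greenE=(361,237),tray=(420,245),trayrim=(447,270),dog=(259,175),pink=(388,187),dome=(300,210)).items(): print(n,hsv[v,u],im[v,u])
E
python3 m2.py
```

```text
plat [ 18 107 212] [212 175 123]
plat2 [ 19 106 224] [224 190 131]
bench [ 13 140 173] [173 120  78]
benchdk [ 14 125 108] [108  79  55]
capfoot [ 17 120 208] [208 166 110]
capfoot2 [ 20 105 226] [226 194 133]
shadow [ 18 102 130] [130 109  78]
sander [ 14 129 180] [180 131  89]
green [ 18 113 129] [129 106  72]
greenE [71 93 88] [56 88 68]
tray [ 11 142 104] [104  68  46]
trayrim [ 13 129 103] [103  74  51]
dog [ 20 172 209] [209 161  68]
pink [169 107 233] [233 135 172]
dome [ 17 131 152] [152 117  74]
```

```bash
cat > m3.py <<'E'
from h import *
im,d=load("a","top");hsv=cv2.cvtColor(im,cv2.COLOR_RGB2HSV);g=cv2.cvtColor(im,cv2.COLOR_RGB2GRAY)
H,S,V=[hsv[...,i].astype(int) for i in range(3)]
def big(m,b):
    q=np.zeros(m.shape,np.uint8);u0,u1,v0,v1=b;q[v0:v1,u0:u1]=m[v0:v1,u0:u1]
    q=cv2.morphologyEx(q,cv2.MORPH_CLOSE,np.ones((3,3)));n,l,st,ce=cv2.connectedComponentsWithStats(q);k=1+np.argmax(st[1:,4]);return (l==k).astype(np.uint8)
def onplane(m,z,n="top"):
    c=max(cv2.findContours(m,cv2.RETR_EXTERNAL,cv2.CHAIN_APPROX_NONE)[0],key=len)[:,0]
    c=cv2.convexHull(c)[:,0]
    return rect(np.array([ray(n,p,z)[:2] for p in c]))
m=big((H>=16)&(H<=22)&(S<118)&(V>95),(225,345,155,270))
print("plat",onplane(m,.08));cv2.imwrite("pics/mp.png",m*255)
cor=np.array([(170,45),(413,108),(360,329),(110,264)],float)/3+[200-.33,150-.33]
cs=cv2.cornerSubPix(g,cor.astype(np.float32).reshape(-1,1,2).copy(),(3,3),(-1,-1),(3,30,.01))[:,0]
print("plat corners",cor.round(1).tolist(),cs.round(1).tolist())
P=np.array([ray("top",p,.08) for p in cs])[:,:2];print(P.round(4),"c",P.mean(0),"sides",np.linalg.norm(P-np.roll(P,-1,0),axis=1).round(4))
for a,b in ((0,1),(3,2),(2,1),(3,0)): e=P[a]-P[b];print("edge ang",np.degrees(np.arctan2(e[1],e[0])))
cor=np.array([(257,125),(352,175),(305,274),(203,219)],float)/3+[200-.33,150-.33]
cs=cv2.cornerSubPix(g,cor.astype(np.float32).reshape(-1,1,2).copy(),(3,3),(-1,-1),(3,30,.01))[:,0]
print("cap corners",cor.round(1).tolist(),cs.round(1).tolist())
for q in (cor,cs):
    P=np.array([ray("top",p,.114) for p in q])[:,:2];print(P.round(4).tolist(),"c",P.mean(0),"sides",np.linalg.norm(P-np.roll(P,-1,0),axis=1).round(4))
    for a,b in ((0,1),(3,2),(2,1),(3,0)): e=P[a]-P[b];print("edge ang",np.degrees(np.arctan2(e[1],e[0])))
# dogs
m=((S>150)&(H>17)&(H<24)&(V>120)).astype(np.uint8);m[:155]=0;m[270:]=0;m[:,:225]=0;m[:,345:]=0
n,l,st,ce=cv2.connectedComponentsWithStats(m)
for i in range(1,n):
    if st[i,4]>8: print("dog",st[i,4],ce[i].round(1),ray("top",ce[i],.1))
m=big((abs(H-13.5)<4)&(S>105)&(V>135),(338,372,208,246));x=onplane(m,.114);print("sander",x,m.sum())
m=big((H>60)&(H<90)&(S>60),(330,375,205,255));print("green",onplane(m,.078),m.sum())
m=big((V<135)&(H<=13)&(S>100),(391,452,210,280));print("tray",onplane(m,.028),m.sum());cv2.imwrite("pics/mt.png",m*255)
x=cv2.resize(im[170:270,250:380,::-1],None,fx=6,fy=6,interpolation=cv2.INTER_CUBIC);cv2.imwrite("pics/crop2.png",x)
ims,_=load("a","side");cv2.imwrite("pics/crop3.png",cv2.resize(ims[155:285,200:400,::-1],None,fx=4,fy=4,interpolation=cv2.INTER_CUBIC))
E
python3 m3.py
```

```text
plat (array([ 0.5296051 , -0.01151442]), (221.86712646484375, 208.66067504882812), 76.94126892089844)
plat corners [[256.3, 164.7], [337.3, 185.7], [319.7, 259.3], [236.3, 237.7]] [[257.20001220703125, 164.1999969482422], [337.5, 186.1999969482422], [318.79998779296875, 260.5], [236.10000610351562, 237.8000030517578]]
[[ 0.6564  0.0695]
 [ 0.6042 -0.1415]
 [ 0.4102 -0.0963]
 [ 0.4623  0.1167]] c [ 0.53326886 -0.01289737] sides [0.2173 0.1993 0.2193 0.1997]
edge ang 76.12618755314641
edge ang 76.2457297707856
edge ang 166.8815162332735
edge ang 166.32555130727383
cap corners [[285.3, 191.3], [317.0, 208.0], [301.3, 241.0], [267.3, 222.7]] [[284.3999938964844, 189.8000030517578], [317.5, 205.5], [299.5, 241.5], [266.5, 223.39999389648438]]
[[0.5809, -0.0056], [0.5408, -0.0865], [0.4566, -0.0489], [0.5001, 0.0373]] c [ 0.51960222 -0.02595438] sides [0.0903 0.0922 0.0966 0.0915]
edge ang 63.59532963591887
edge ang 63.194601081128624
edge ang 155.94777439489343
edge ang 152.02357232291342
[[0.5847, -0.0032], [0.5472, -0.0875], [0.4553, -0.0444], [0.4982, 0.0392]] c [ 0.52135853 -0.02398079] sides [0.0923 0.1015 0.0939 0.0963]
edge ang 66.0031189898477
edge ang 62.822390817679334
edge ang 154.82106464880115
edge ang 153.89338945640574
dog 36 [258.  174.1] [0.62598774 0.06555048 0.1       ]
dog 37 [331.6 193.7] [ 0.58064047 -0.12439004  0.1       ]
dog 37 [242.9 228.1] [0.48608166 0.0989427  0.1       ]
dog 37 [317.9 248. ] [ 0.44108255 -0.09172652  0.1       ]
sander (array([ 0.50737521, -0.19111014]), (42.22244644165039, 97.948974609375), 52.42082977294922) 507
green (array([ 0.49957355, -0.16002895]), (18.787336349487305, 58.66086196899414), 72.30783081054688) 90
tray (array([ 0.45829959, -0.37394232]), (162.95814514160156, 173.526123046875), 89.08187866210938) 3607
```

View pics/crop2.png

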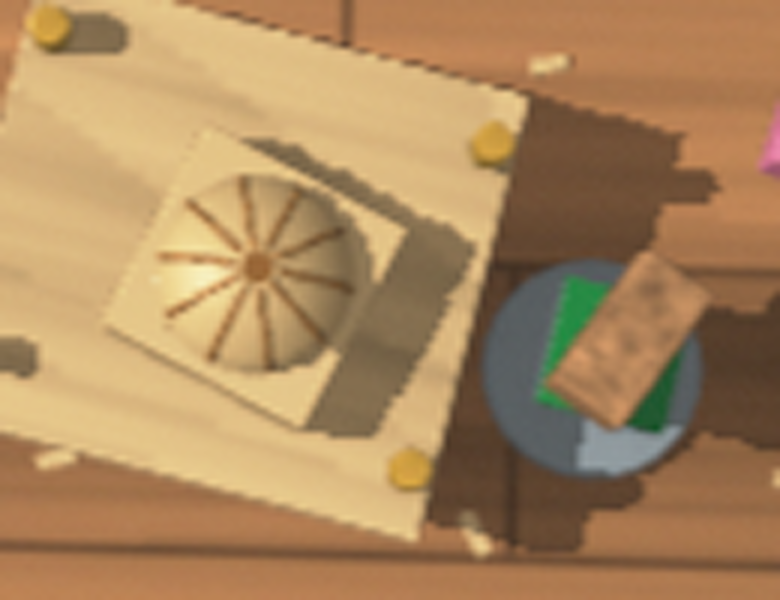

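View pics/crop3.png

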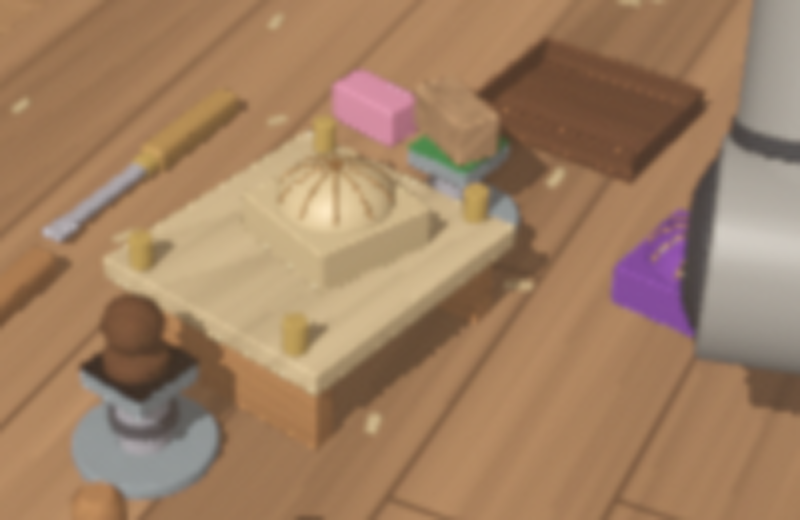

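The crops show clear corners for the cap foot, the sander and the tray. I'll cast them onto planes at their known heights and cross-check the cap and sander in the side view.

```bash
cat > m4.py <<'E'
from h import *
def q(name,n,pts,f,off,z,):
    px=np.array(pts,float)/f+np.array(off)-.5+.5/f
    P=np.array([ray(n,p,z)[:2] for p in px]);e=P-np.roll(P,-1,0)
    print(name,n,"c",P.mean(0).round(4),"sides",np.linalg.norm(e,axis=1).round(4),"ang",(np.degrees(np.arctan2(e[:,1],e[:,0]))%180).round(1));return P
q("cap","top",[(207,128),(405,230),(303,430),(107,325)],6,(250,170),.114)
q("sander","top",[(655,250),(712,297),(615,428),(548,382)],6,(250,170),.114)
q("tray","top",[(608,188),(760,212),(725,390),(575,362)],3,(200,150),.028)
q("cap","side",[(246,195),(330,155),(432,211),(322,254)],4,(200,155),.114)
q("tray","side",[(547,38),(704,95),(629,178),(478,100)],4,(200,155),.028)
print(ray("top",(350,210),.0)[:2]); print(r.tip_extent)
c=np.array([.5333,-.0129]);y=np.radians(-13.5);R=np.array([[np.cos(y),-np.sin(y)],[np.sin(y),np.cos(y)]])
g=c+R@[0,-.173];print("green",g)
for s in((-28,-28),(28,-28),(28,28),(-28,28)):
    w=g+R@(np.array(s)/1000);print(proj("top",[*w,.078])*6-np.array([250,170])*6)
im,d=load("a","top");cv2.imwrite("pics/crop4.png",cv2.resize(im[195:290,375:465,::-1],None,fx=6,fy=6,interpolation=cv2.INTER_CUBIC))
E
python3 m4.py
```

```text
cap top c [ 0.5191 -0.0245] sides [0.0936 0.0944 0.0926 0.0932] ang [ 64.1 154.3  63.4 155. ]
sander top c [ 0.4977 -0.1829] sides [0.0308 0.069  0.0337 0.0721] ang [ 51.5 144.3  56.8 142. ]
tray top c [ 0.4592 -0.3772] sides [0.1388 0.1634 0.1353 0.1594] ang [ 82.6 168.   81.  169.2]
cap side c [ 0.5187 -0.0172] sides [0.0782 0.1009 0.0914 0.0889] ang [ 67.9 162.2  60.4 154.8]
tray side c [ 0.4509 -0.3596] sides [0.1588 0.1489 0.164  0.1254] ang [168.8  84.7 160.7  84.1]
[ 0.55323757 -0.1865501 ]
0.025
green [ 0.49291395 -0.18112   ]
[660.06549332 435.19670439]
[691.22555934 309.87609011]
[565.71862208 276.22090597]
[533.8691326  401.27760544]
```

```bash
sleep 1; ls pics
```

```text
a_side.png
a_top.png
crop1.png
crop2.png
crop3.png
crop4.png
mp.png
mt.png
```

View pics/crop4.png

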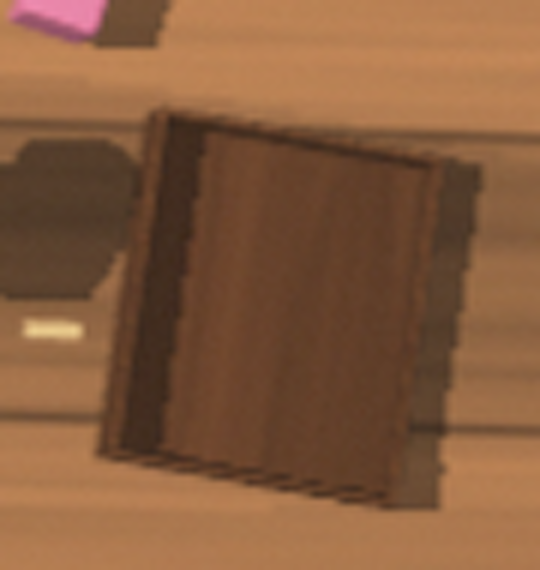

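The predicted pad corners match the visible green ones within about 2 mm. Sander centre is about (0.498, -0.183) with its long axis at about -37.5°. Tray centre is about (0.459, -0.370). I'll pick the sander now.

```bash
cat >> h.py <<'E'
def down(th):
    """tool z down, tool y (jaws) at world angle th deg (mod 180, best wrist)"""
    a=np.radians(th);y=np.array([np.cos(a),np.sin(a),0]);z=np.array([0,0,-1.]);x=np.cross(y,z)
    return Ro.from_matrix(np.stack([x,y,z],1)).as_quat()
def pick(p,th):
    best=None
    for t in(th,th+180):
        q=r.solve_ik(p,down(t))
        if q is not None and (best is None or abs(q[5])<best[0]): best=(abs(q[5]),t)
    return down(best[1])
def st():
    s=r.read_state();print("t",round(s["time_s"],2),"p",np.round(s["eef_pos"],4),"w",round(s["grip_width"],4),"F",np.round(s["contact_force"],1))
E
python3 - <<'E'
from h import *
p=np.array([.4977,-.1829,.19]);o=pick(p,52.5)
command_gripper(.062); r.reach(p,o); st()
print(r.move_straight([p[0],p[1],.109],speed=.12,max_force=12)); st()
command_gripper(0.02,force=30); st()
r.move_straight([p[0],p[1],.20],speed=.15); st()
E
```

```text
t 2.02 p [ 0.4975 -0.1837  0.1901] w 0.0622 F [ 0.5  0.1 -0.3]
False
t 2.85 p [ 0.4981 -0.1833  0.1096] w 0.0618 F [-0.4  0.3  0.1]
t 3.33 p [ 0.4978 -0.1829  0.1092] w 0.0203 F [0.5 0.  0.4]
t 4.08 p [ 0.4972 -0.1827  0.1992] w 0.0204 F [-0.5 -0.1  0.3]
```

The gripper closed to 20 mm, so the block wasn't held. I'll look.

```bash
python3 look.py b; python3 - <<'E'
from h import *
a,_=load("b","top");b,_=load("b","side")
cv2.imwrite("pics/b_t.png",cv2.resize(a[150:290,200:460,::-1],None,fx=3,fy=3,interpolation=cv2.INTER_CUBIC))
cv2.imwrite("pics/b_s.png",cv2.resize(b[100:285,200:450,::-1],None,fx=3,fy=3,interpolation=cv2.INTER_CUBIC))
E
```

```text
4.1833
```

View pics/b_t.png

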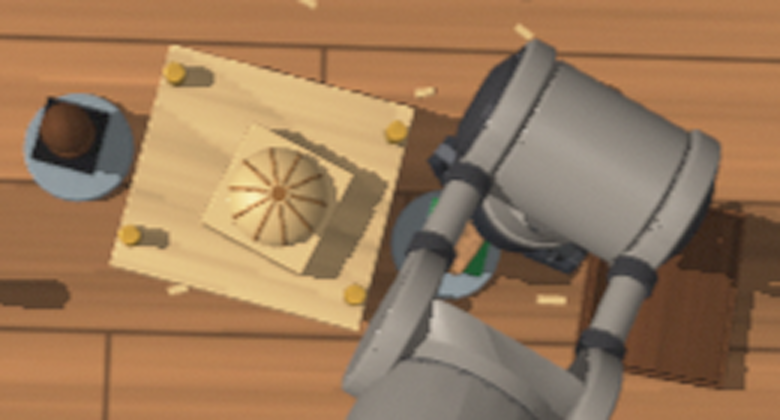

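View pics/b_s.png

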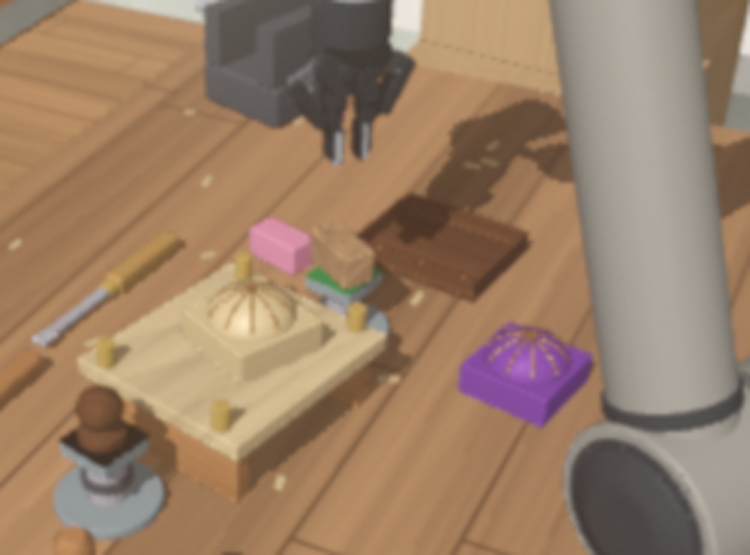

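```bash
python3 - <<'E'
from h import *
s=r.read_state();p=s["eef_pos"];print(p,s["eef_rot"],s["joint_positions"])
R=Ro.from_quat(s["eef_rot"]).as_matrix();print(R.round(3))
for dz in(0,.025): print(dz,((proj("side",p+R[:,2]*dz)-[200,100])*3).round(0))
for X in([.4977,-.1829,.114],[.4977,-.1829,.078]): print(((proj("side",X)-[200,100])*3).round(0),((proj("top",X)-[200,150])*3).round(0))
im,d=load("b","side");W=cloud("side",d)
print("fingertip pts",W[145:154,305:325][::3,::3].reshape(-1,3).round(3).tolist())
print("sander pts",[W[100+v//3,200+u//3].round(3).tolist() for u,v in((345,245),(335,255),(355,262),(340,240))])
im,d=load("a","top");W=cloud("top",d);print("sander top-depth",[np.nanmedian(W[v-1:v+2,u-1:u+2].reshape(-1,3),0).round(3).tolist() for u,v in((356,225),(353,229),(359,218))])
im,d=load("a","side");W=cloud("side",d);print("a side",[np.nanmedian(W[v-1:v+2,u-1:u+2].reshape(-1,3),0).round(3).tolist() for u,v in((313,180),(310,184),(318,186))])
E
```

```text
[ 0.49707157 -0.18256803  0.19872984] [ 3.21455105e-01  9.46923997e-01  2.14374336e-04 -1.23062848e-03] [-4.96778018e-01  3.72479479e-01  1.54865478e+00  7.85661628e-06
  1.22295670e+00 -1.41304500e+00]
[[-0.793  0.609 -0.002]
 [ 0.609  0.793  0.001]
 [ 0.002 -0.    -1.   ]]
0 [344. 165.]
0.025 [344. 187.]
[341. 238.] [465. 228.]
[340. 268.] [458. 232.]
fingertip pts [[0.707, -0.574, 0.001], [0.51, -0.161, 0.238], [0.502, -0.162, 0.24], [0.494, -0.166, 0.24], [nan, nan, nan], [0.483, -0.184, 0.234], [0.479, -0.197, 0.229], [0.695, -0.55, 0.002], [0.512, -0.165, 0.226], [0.503, -0.167, 0.227], [0.495, -0.169, 0.228], [0.496, -0.194, 0.217], [0.484, -0.187, 0.222], [0.48, -0.201, 0.217], [0.688, -0.534, -0.002], [0.51, -0.162, 0.218], [0.502, -0.166, 0.219], [0.653, -0.543, 0.002], [0.495, -0.192, 0.208], [0.48, -0.18, 0.217], [0.625, -0.565, -0.002]]
sander pts [[0.489, -0.173, 0.116], [0.496, -0.159, 0.108], [0.472, -0.158, 0.108], [0.499, -0.18, 0.113]]
sander top-depth [[0.501, -0.185, 0.114], [0.49, -0.178, 0.114], [0.519, -0.193, 0.112]]
a side [[0.498, -0.179, 0.114], [0.501, -0.164, 0.107], [0.472, -0.158, 0.113]]
```

```bash
python3 - <<'E'
from h import *
im,d=load("b","side");W=cloud("side",d)
m=(abs(W[...,0]-.497)<.06)&(abs(W[...,1]+.183)<.06)&(W[...,2]>.13)
v,u=np.where(m);print(u.min(),u.max(),v.max());
for vv in range(v.max()-12,v.max()+1): print(vv,[(int(uu),W[vv,uu].round(3).tolist()) for uu in u[v==vv]][::3][:5])
cv2.imwrite("pics/b_f.png",cv2.resize(im[90:210,280:350,::-1],None,fx=5,fy=5,interpolation=cv2.INTER_CUBIC))
E
```

```text
292 338 154
142 [(305, [0.513, -0.145, 0.255]), (308, [0.508, -0.154, 0.251]), (311, [0.499, -0.156, 0.253]), (317, [0.497, -0.194, 0.236]), (320, [0.482, -0.182, 0.244])]
143 [(306, [0.509, -0.143, 0.253]), (310, [0.504, -0.16, 0.247]), (313, [0.496, -0.164, 0.246]), (319, [0.488, -0.189, 0.237]), (322, [0.478, -0.186, 0.241])]
144 [(307, [0.515, -0.165, 0.238]), (310, [0.503, -0.158, 0.245]), (313, [0.497, -0.165, 0.243]), (318, [0.491, -0.189, 0.233]), (321, [0.48, -0.183, 0.238])]
145 [(307, [0.515, -0.165, 0.235]), (310, [0.503, -0.159, 0.241]), (313, [0.497, -0.167, 0.238]), (319, [0.488, -0.19, 0.23]), (322, [0.478, -0.188, 0.233])]
146 [(307, [0.517, -0.168, 0.23]), (310, [0.503, -0.158, 0.238]), (313, [0.496, -0.164, 0.237]), (318, [0.492, -0.192, 0.225]), (321, [0.48, -0.185, 0.231])]
147 [(307, [0.516, -0.167, 0.228]), (310, [0.505, -0.162, 0.232]), (313, [0.496, -0.164, 0.234]), (318, [0.491, -0.189, 0.223]), (321, [0.48, -0.185, 0.228])]
148 [(307, [0.516, -0.166, 0.225]), (310, [0.503, -0.16, 0.231]), (313, [0.498, -0.17, 0.227]), (318, [0.49, -0.187, 0.221]), (321, [0.479, -0.185, 0.225])]
149 [(307, [0.515, -0.165, 0.222]), (310, [0.505, -0.163, 0.226]), (313, [0.495, -0.162, 0.228]), (319, [0.487, -0.187, 0.218]), (322, [0.479, -0.191, 0.219])]
150 [(307, [0.515, -0.165, 0.219]), (310, [0.502, -0.157, 0.226]), (317, [0.496, -0.196, 0.209]), (320, [0.482, -0.183, 0.218])]
151 [(308, [0.51, -0.162, 0.218]), (311, [0.502, -0.166, 0.219]), (317, [0.495, -0.192, 0.208]), (320, [0.48, -0.18, 0.217])]
152 [(309, [0.505, -0.157, 0.219]), (312, [0.498, -0.164, 0.217]), (320, [0.481, -0.183, 0.212])]
153 [(310, [0.504, -0.162, 0.214]), (313, [0.496, -0.166, 0.214])]
154 [(311, [0.502, -0.164, 0.209])]
```

```bash
python3 - <<'E'
from h import *
# is the reported TCP consistent with the joints (FK through IK)?
s=r.read_state()
print(np.round(s["joint_positions"],4),np.round(r.solve_ik(s["eef_pos"],s["eef_rot"]),4))
print({k:np.round(s[k],3) for k in("dq","tau","torque","contact_force")})
E
```

```text
[-0.4968  0.3725  1.5487  0.      1.223  -1.413 ] [-0.4968  0.3725  1.5487  0.      1.223  -1.413 ]
{'dq': array([ 0.   ,  0.004, -0.002, -0.001,  0.001,  0.   ]), 'tau': array([ 1.9000e-02, -4.4771e+01, -2.4184e+01,  0.0000e+00,  4.0000e-03,
        0.0000e+00]), 'torque': array([ 0.013, -0.006,  0.037]), 'contact_force': array([ 0.057, -0.103,  0.249])}
```

View pics/b_f.png

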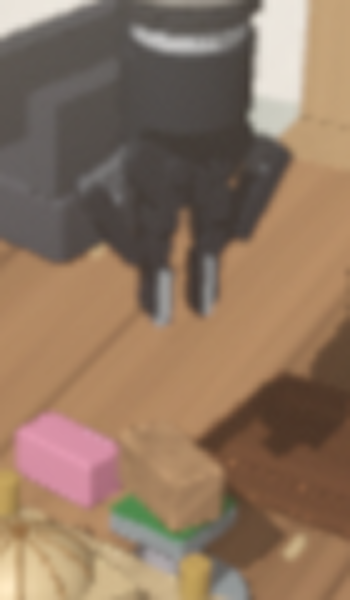

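The fingertips appear at z≈0.208 with the TCP reported at 0.199, where 0.174 was expected. So the tips are about 30 mm higher than the stated tool length implies. I'll check this against the start picture.

```bash
python3 - <<'E'
from h import *
im,d=load("a","side");W=cloud("side",d)
for p in([.202,-.484,.223],[.202,-.484,.198]): print(proj("side",p).round(1))
m=(abs(W[...,0]-.202)<.09)&(abs(W[...,1]+.484)<.09)&(W[...,2]>.13)
v,u=np.where(m);print(u.min(),u.max(),v.max(),np.nanmin(W[m][:,2]))
for vv in range(v.max()-3,v.max()+1): print(vv,[(int(uu),W[vv,uu].round(3).tolist()) for uu in u[v==vv]][:4])
c=optics.camera_model("side");print("cam",-c["R"].T@c["t"])
cv2.imwrite("pics/a_f.png",cv2.resize(im[40:150,400:500,::-1],None,fx=5,fy=5,interpolation=cv2.INTER_CUBIC))
E
```

```text
[440.6 126.9]
[439.  134.1]
436 486 127 0.2426021147632834
124 [(442, [0.193, -0.431, 0.256]), (443, [0.191, -0.432, 0.256]), (444, [0.188, -0.432, 0.257]), (445, [0.185, -0.432, 0.258])]
125 [(442, [0.193, -0.435, 0.251]), (443, [0.19, -0.432, 0.253]), (444, [0.187, -0.428, 0.256]), (445, [0.184, -0.425, 0.258])]
126 [(442, [0.192, -0.432, 0.25]), (443, [0.19, -0.435, 0.249]), (444, [0.186, -0.43, 0.252]), (445, [0.184, -0.43, 0.253])]
127 [(442, [0.192, -0.437, 0.244]), (444, [0.186, -0.436, 0.246]), (445, [0.183, -0.431, 0.249]), (446, [0.18, -0.433, 0.248])]
cam [0.03263701 0.91665173 0.84870452]
```

View pics/a_f.png

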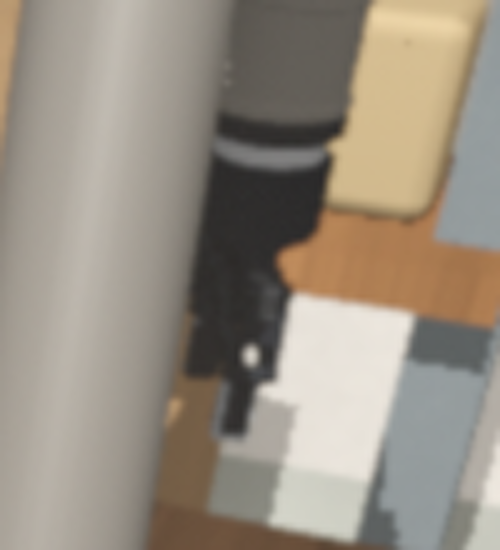

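The start picture agrees: fully open, the tips stand about 22 mm above the reported TCP. So along the tool axis the real tool is about 34 mm shorter than stated, while the xy position holds up. I'll add that correction and descend again with a force guard.

```bash
python3 - <<'E'
from h import *
command_gripper(.062,force=30)
p=r.read_state()["eef_pos"]; x,y=.4977,-.1829
r.move_straight([x,y,.115],speed=.15,max_force=12)
print(r.move_straight([x,y,.075],speed=.06,max_force=6)); st()
command_gripper(0.02,force=30); st()
E
```

```text
False
t 6.19 p [ 0.4979 -0.183   0.0751] w 0.0621 F [-0.1 -0.5 -0.4]
t 6.54 p [ 0.4981 -0.1831  0.0756] w 0.0361 F [-0.3 -0.4  4.2]
```

Gripped at 36.1 mm. Now to the tray.

```bash
python3 - <<'E'
from h import *
x,y=.4977,-.1829
r.move_straight([x,y,.17],speed=.15); st()
p=[.459,-.370,.10]; o=pick(p,78.5)
r.reach(p,o); st()
print(r.move_straight([.459,-.370,.0045],speed=.08,max_force=8)); st()
command_gripper(.056); st()
r.move_straight([.459,-.370,.16],speed=.2); st()
E
python3 look.py c;python3 - <<'E'
import sys;sys.path.insert(0,".")
from h import *
b,_=load("c","side")
cv2.imwrite("pics/c_s.png",cv2.resize(b[100:285,200:450,::-1],None,fx=3,fy=3,interpolation=cv2.INTER_CUBIC))
E
```

```text
t 7.33 p [ 0.4971 -0.1826  0.1691] w 0.0362 F [-0.4  0.4 -1. ]
t 9.37 p [ 0.4591 -0.3697  0.0999] w 0.0356 F [-0.6  0.  -0.2]
False
t 10.71 p [ 0.4593 -0.3703  0.0051] w 0.036 F [ 0.5  0.1 -0.5]
t 11.04 p [ 0.4591 -0.3701  0.0048] w 0.0559 F [-0.9  0.5 -0.3]
t 11.97 p [ 0.4585 -0.3695  0.1588] w 0.0558 F [ 0.1  0.5 -0.2]
12.0667
```

```bash
cd .;python3 - <<'E'
from h import *
b,_=load("c","side");a,_=load("c","top")
cv2.imwrite("pics/c_s.png",cv2.resize(b[100:285,200:450,::-1],None,fx=3,fy=3,interpolation=cv2.INTER_CUBIC))
cv2.imwrite("pics/c_t.png",cv2.resize(a[150:290,230:390,::-1],None,fx=4,fy=4,interpolation=cv2.INTER_CUBIC))
E
```

```text
(no output)
```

View pics/c_s.png

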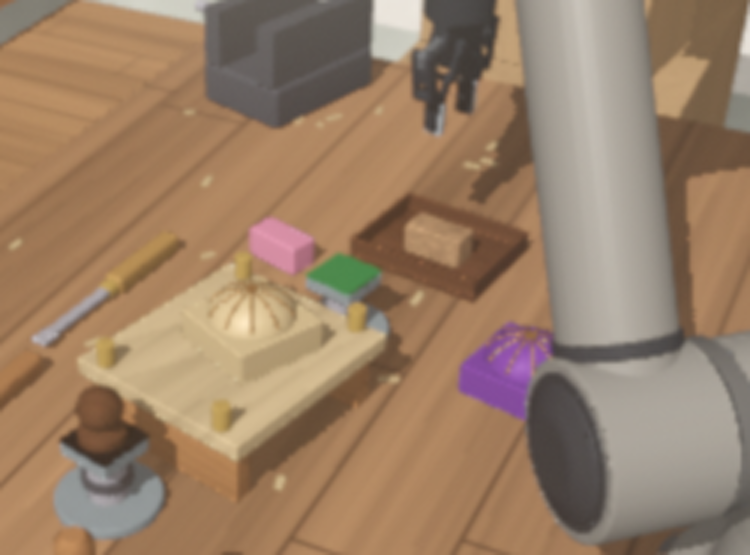

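View pics/c_t.png

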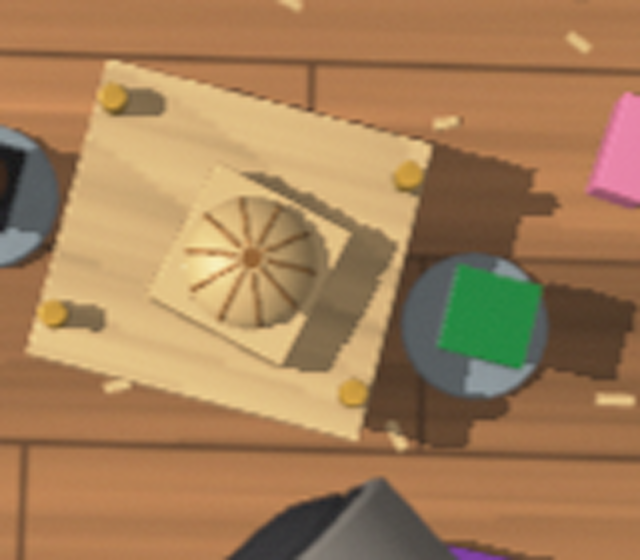

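The sander lies in the tray and the green pad is bare. It shows at about (490,317) in the top crop. Next I'll measure the pad, the dogs and the cap precisely.

```bash
cat > m5.py <<'E'
from h import *
import sys
tag=sys.argv[1]
def green():
    for n in("top","side"):
        im,_=load(tag,n);h=cv2.cvtColor(cv2.resize(im,None,fx=4,fy=4,interpolation=cv2.INTER_CUBIC),cv2.COLOR_RGB2HSV)
        m=((h[...,0]>55)&(h[...,0]<90)&(h[...,1]>110)).astype(np.uint8)
        m[280*4:]=0
        k,l,s,ce=cv2.connectedComponentsWithStats(m);i=1+np.argmax(s[1:,4])
        c=max(cv2.findContours((l==i).astype(np.uint8),cv2.RETR_EXTERNAL,cv2.CHAIN_APPROX_NONE)[0],key=len)[:,0]
        P=np.array([ray(n,(p+.5)/4-.5,.078)[:2] for p in c]);print("green",n,rect(P))
green()
def q(name,n,pts,f,off,z,):
    px=np.array(pts,float)/f+np.array(off)-.5+.5/f
    P=np.array([ray(n,p,z)[:2] for p in px]);e=P-np.roll(P,-1,0)
    print(name,n,"c",P.mean(0).round(4),"sides",np.linalg.norm(e,axis=1).round(4),"ang",(np.degrees(np.arctan2(e[:,1],e[:,0]))%180).round(1))
q("cap","top",[(217,163),(352,236),(285,367),(149,298)],4,(230,150),.114)
def dome():
    pass
E
python3 m5.py c
python3 - <<'E'
import sys;sys.path.insert(0,".")
from h import *
# knob of the dome (brown dot at the top) in both views -> triangulate
X=ray("top",(252/4+230-.4,258/4+150-.4),.142);print("dome top via top view",X)
im,_=load("c","side");cv2.imwrite("pics/c_cap.png",cv2.resize(im[180:240,245:325,::-1],None,fx=8,fy=8,interpolation=cv2.INTER_CUBIC))
E
```

```text
green top (array([ 0.49422812, -0.1811499 ]), (56.34303283691406, 56.789615631103516), 76.54055786132812)
green side (array([ 0.49155432, -0.17863998]), (50.14863586425781, 49.20667266845703), 77.8334732055664)
cap top c [ 0.5186 -0.0249] sides [0.0968 0.0928 0.0953 0.0957] ang [ 62.9 154.3  64.6 155.2]
dome top via top view [ 0.52017018 -0.02470396  0.142     ]
```

View pics/c_cap.png

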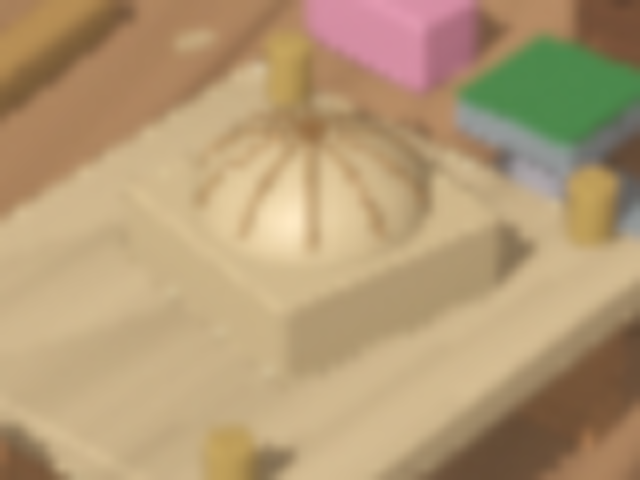

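Pad centre is (0.494, -0.181) with yaw -13.5°, which agrees with the platform model. In the platform frame the cap is at about (-11, -15) mm, turned -12.3°. First I'll push it +x from its -x side, holding a two-finger pusher square to the platform. That squares the cap and centres it in the gate.

```bash
cat >> h.py <<'E'
C=np.array([.5336,-.0129]);YAW=-13.46;_a=np.radians(YAW)
RP=np.array([[np.cos(_a),-np.sin(_a)],[np.sin(_a),np.cos(_a)]])
def w(x,y): return C+RP@(np.array([x,y])/1000)      # platform mm -> world
def pf(P): return (RP.T@(np.asarray(P)[:2]-C))*1000   # world -> platform mm
E
python3 - <<'E'
from h import *
command_gripper(.060)
a=w(-92,-15); p=[*a,.20]; o=pick(p,YAW+90)
print(a, r.solve_ik([*a,.075],o) is not None)
r.reach(p,o); st()
r.move_straight([*a,.095],speed=.15,max_force=8)
print(r.move_straight([*a,.071],speed=.05,max_force=5)); st()
E
python3 look.py d; python3 - <<'E'
import sys;sys.path.insert(0,".")
from h import *
im,d=load("d","side");cv2.imwrite("pics/d_s.png",cv2.resize(im[120:270,220:380,::-1],None,fx=4,fy=4,interpolation=cv2.INTER_CUBIC))
E
```

```text
[ 0.4406355  -0.00607348] True
t 14.41 p [ 0.4408 -0.0063  0.2   ] w 0.0602 F [0.4 0.4 0.4]
False
t 15.89 p [ 0.4406 -0.0061  0.0709] w 0.0597 F [-0.2 -0.2  0.7]
15.9917
```

View pics/d_s.png

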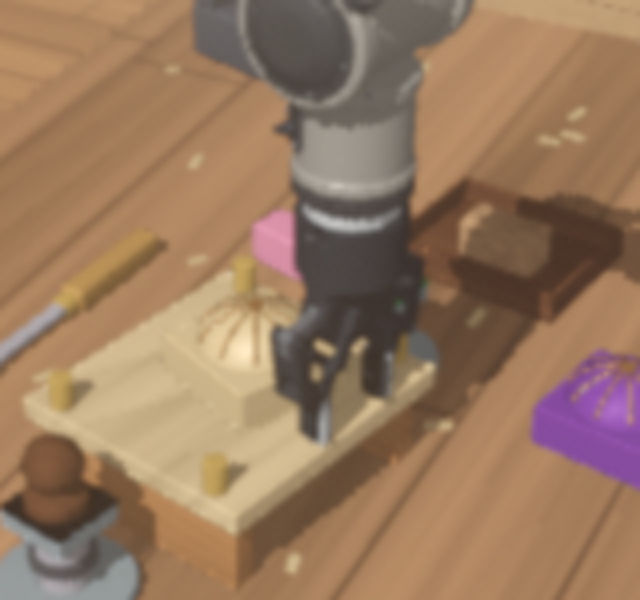

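```bash
python3 - <<'E'
from h import *
for z in(.08,.088,.1):
  print(z,[((proj("side",[*w(x,y),z])-[220,120])*4).round(0).tolist() for x,y in((-92,15),(-92,29),(-103,15),(-103,29),(-92,-45),(-92,-59))])
E
```

```text
0.08 [[316.0, 439.0], [303.0, 449.0], [329.0, 446.0], [316.0, 455.0], [370.0, 399.0], [382.0, 390.0]]
0.088 [[317.0, 430.0], [303.0, 439.0], [329.0, 436.0], [316.0, 446.0], [371.0, 390.0], [383.0, 381.0]]
0.1 [[317.0, 416.0], [304.0, 425.0], [329.0, 422.0], [316.0, 432.0], [371.0, 376.0], [383.0, 367.0]]
```

The tips sit about 8 to 10 mm above the platform beside the cap, as planned. Pushing +x.

```bash
python3 - <<'E'
from h import *
print(r.move_straight([*w(-61,-15),.071],speed=.04,max_force=25)); st()
r.move_straight([*w(-75,-15),.071],speed=.1)
r.move_straight([*w(-75,-15),.16],speed=.25); 
o=pick([*w(-10,60),.20],YAW)
r.reach([*w(0,70),.22],o); st()
E
python3 look.py e; python3 - <<'E'
import sys;sys.path.insert(0,".")
from h import *
im,d=load("e","top");cv2.imwrite("pics/e_t.png",cv2.resize(im[150:290,230:390,::-1],None,fx=4,fy=4,interpolation=cv2.INTER_CUBIC))
im,d=load("e","side");cv2.imwrite("pics/e_s.png",cv2.resize(im[120:270,220:380,::-1],None,fx=4,fy=4,interpolation=cv2.INTER_CUBIC))
E
```

```text
False
t 16.92 p [ 0.4712 -0.0133  0.071 ] w 0.0602 F [ 0.1  0.8 -0.1]
t 19.23 p [0.5495 0.0551 0.2192] w 0.06 F [0.1 0.5 0. ]
19.3333
```

View pics/e_t.png

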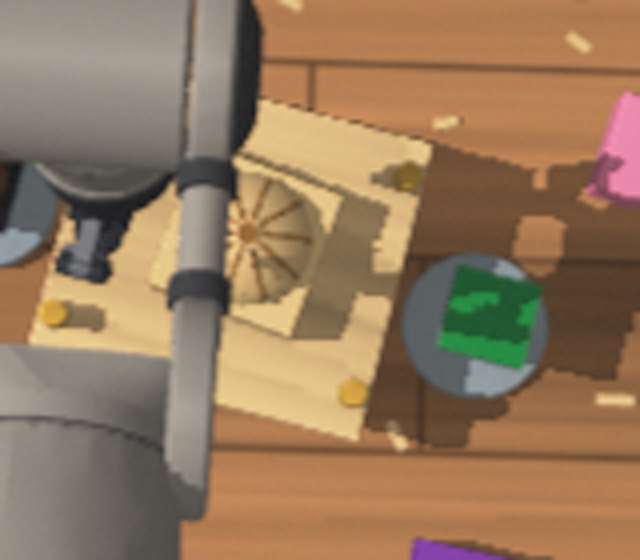

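View pics/e_s.png

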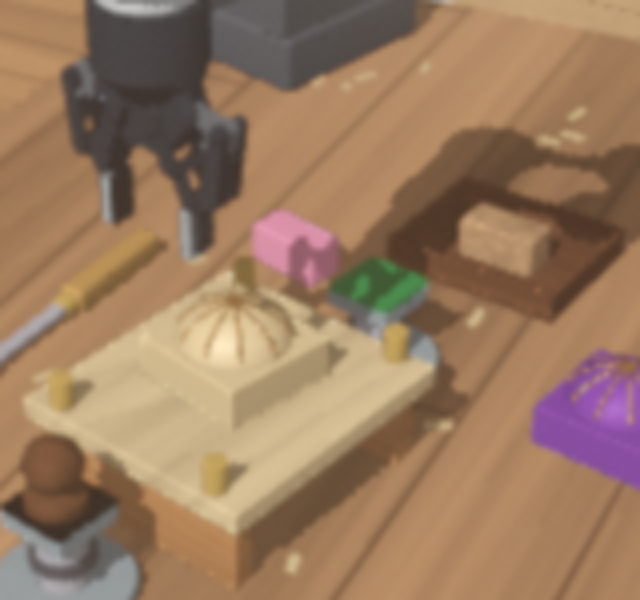

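```bash
cat > capm.py <<'E'
from h import *
def L(p,q,z,f=4,off=(230,150),n="top"):
    P=[ray(n,np.array(s,float)/f+np.array(off)-.5+.5/f,z)[:2] for s in(p,q)]
    e=P[1]-P[0];a=np.degrees(np.arctan2(e[1],e[0]))-YAW
    print(n,[pf(x).round(1).tolist() for x in P],"len",round(np.hypot(*e)*1000,1),"ang rel",round((a+45)%90-45,1))
E
python3 - <<'E'
import sys;sys.path.insert(0,".")
from capm import *
L((370,203),(297,338),.114)
L((240,153),(370,203),.114)
L((228,310),(297,338),.114)
print("knob",pf(ray("top",np.array([249,233])/4+np.array([230,150])-.4,.142)))
S=dict(off=(220,120),n="side")
L((233,388),(333,342),.114,**S);L((142,335),(233,388),.114,**S)
# bias check of side view: dome knob
print("knob side",pf(ray("side",np.array([236,297])/4+np.array([220,120])-.4,.142)))
E
```

```text
top [[46.3, -77.5], [-48.2, -54.7]] len 97.2 ang rel -13.6
top [[55.7, 9.9], [46.3, -77.5]] len 87.9 ang rel -6.2
top [[-42.5, -8.5], [-48.2, -54.7]] len 46.5 ang rel -7.1
knob [ 4.15058109 -8.85110142]
side [[-38.6, 41.4], [-56.2, -45.1]] len 88.3 ang rel -11.5
side [[52.3, 35.5], [-38.6, 41.4]] len 91.1 ang rel -3.7
knob side [  5.60158589 -12.54423302]
```

```bash
python3 - <<'E'
from h import *
im,d=load("e","top");cv2.imwrite("pics/e_t8.png",cv2.resize(im[180:242,262:340,::-1],None,fx=10,fy=10,interpolation=cv2.INTER_CUBIC))
im,d=load("e","side");cv2.imwrite("pics/e_s8.png",cv2.resize(im[185:230,250:310,::-1],None,fx=13,fy=13,interpolation=cv2.INTER_CUBIC))
E
```

```text
(no output)
```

View pics/e_t8.png

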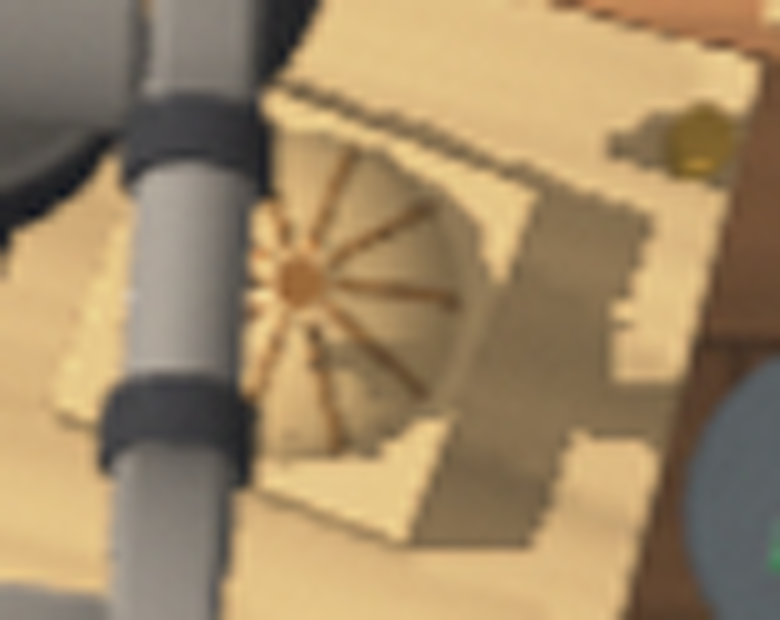

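View pics/e_s8.png

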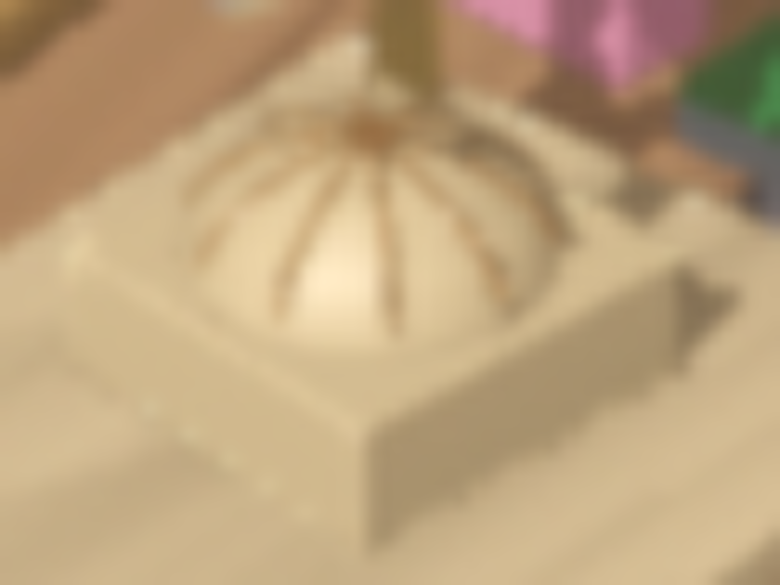

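```bash
python3 - <<'E'
from capm import *
k=dict(f=10,off=(262,180))
L((537,188),(410,545),.114,**k);L((275,88),(537,188),.114,**k);L((57,408),(410,545),.114,**k)
P=[ray("top",np.array(s)/10+np.array([262,180])-.45,.114)[:2] for s in((537,188),(57,408))];print("diag mid",pf((P[0]+P[1])/2),np.linalg.norm(P[0]-P[1]))
print("knob",pf(ray("top",np.array([300,280])/10+np.array([262,180])-.45,.142)))
k=dict(f=13,off=(250,185),n="side");L((368,432),(680,265),.114,**k);L((75,250),(368,432),.114,**k)
print("knob side",pf(ray("side",np.array([370,128])/13+np.array([250,185])-.45,.142)))
E
```

```text
top [[46.7, -59.5], [-48.9, -51.5]] len 96.0 ang rel -4.8
top [[54.2, 11.0], [46.7, -59.5]] len 70.8 ang rel -6.0
top [[-38.6, 42.7], [-48.9, -51.5]] len 94.8 ang rel -6.2
diag mid [ 4.04940643 -8.36169698] 0.133164674613222
knob [ 4.67682062 -7.948043  ]
side [[-42.0, 45.4], [-53.3, -44.0]] len 90.2 ang rel -7.2
side [[50.5, 36.6], [-42.0, 45.4]] len 92.9 ang rel -5.4
knob side [ 5.0355032  -9.39358794]
```

The cap is now at about (4, -8) mm, turned about -6°. The finger model holds: its corner is at x=-49, where the finger front ended. Next I'll push -y with the pusher square, part way, which should bring it flush.

```bash
python3 - <<'E'
from h import *
o=r.read_state()["eef_rot"]
r.move_straight([*w(3,70),.10],o,speed=.2,max_force=8)
print(r.move_straight([*w(3,70),.071],speed=.06,max_force=5)); st()
print(r.move_straight([*w(3,4),.071],speed=.045,max_force=25)); st()
r.move_straight([*w(3,14),.071],speed=.1)
r.move_straight([*w(3,30),.20],speed=.25); st()
E
python3 look.py f; python3 - <<'E'
import sys;sys.path.insert(0,".")
from h import *
im,d=load("f","top");cv2.imwrite("pics/f_t.png",cv2.resize(im[180:255,270:360,::-1],None,fx=8,fy=8,interpolation=cv2.INTER_CUBIC))
im,d=load("f","side");cv2.imwrite("pics/f_s.png",cv2.resize(im[160:225,250:340,::-1],None,fx=8,fy=8,interpolation=cv2.INTER_CUBIC))
E
```

```text
False
t 20.72 p [0.5528 0.0545 0.0708] w 0.06 F [0.9 0.6 0.1]
False
t 22.33 p [ 0.5375 -0.0098  0.071 ] w 0.0599 F [0.3 0.6 0.2]
t 23.25 p [0.5427 0.0154 0.1989] w 0.0599 F [-0.4 -0.1 -0.2]
23.35
```

View pics/f_t.png

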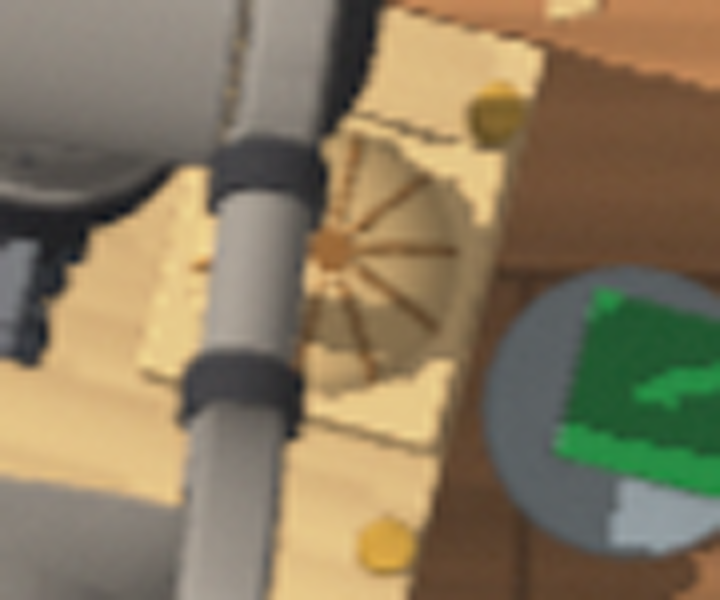

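View pics/f_s.png

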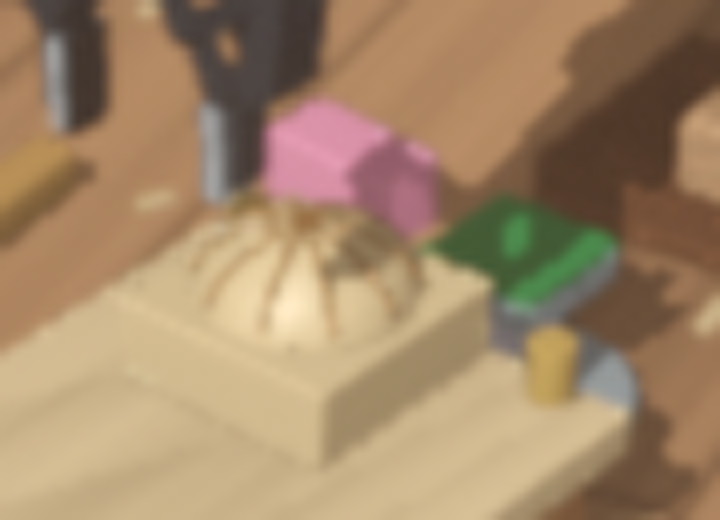

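```bash
python3 - <<'E'
from capm import *
k=dict(f=8,off=(270,180))
L((435,450),(138,372),.114,**k);L((435,450),(300,412),.114,**k);L((435,450),(508,150),.114,**k);L((138,372),(188,172),.114,**k)
P=[ray("top",np.array(s)/8+np.array([270,180])-.44,.114)[:2] for s in((435,450),(138,372))]
print("knob",pf(ray("top",np.array([331,249])/8+np.array([270,180])-.44,.142)))
k=dict(f=8,off=(250,160),n="side");L((323,400),(490,280),.114,**k);L((112,292),(323,400),.114,**k)
print("knob side",pf(ray("side",np.array([300,215])/8+np.array([250,160])-.44,.142)))
E
```

```text
top [[-39.3, -104.3], [-39.8, -8.3]] len 96.0 ang rel 0.3
top [[-39.3, -104.3], [-38.7, -60.5]] len 43.8 ang rel -0.7
top [[-39.3, -104.3], [58.6, -102.9]] len 97.9 ang rel 0.8
top [[-39.8, -8.3], [25.4, -7.2]] len 65.2 ang rel 1.0
knob [  9.59125591 -55.93999974]
side [[-42.3, -5.1], [-40.2, -101.9]] len 96.8 ang rel 1.2
side [[59.3, -7.3], [-42.3, -5.1]] len 101.6 ang rel -1.2
knob side [ 12.4536135  -57.29576986]
```

The cap is square (0±1°) at about (9, -56) mm. I'll push the rest of the way along a line slanted 4.5° to bring x to 0, stopping just short to check.

```bash
python3 - <<'E'
from h import *
r.move_straight([*w(9,14),.12],speed=.2,max_force=8)
print(r.move_straight([*w(9,14),.071],speed=.08,max_force=5)); st()
r.move_straight([*w(9,5),.071],speed=.05)
print(r.move_straight([*w(0,-112),.071],speed=.045,max_force=25)); st()
r.move_straight([*w(0,-100),.071],speed=.08)
r.move_straight([*w(0,-70),.20],speed=.25); st()
E
python3 look.py g; python3 - <<'E'
import sys;sys.path.insert(0,".")
from h import *
im,d=load("g","top");cv2.imwrite("pics/g_t.png",cv2.resize(im[190:280,310:400,::-1],None,fx=6,fy=6,interpolation=cv2.INTER_CUBIC))
im,d=load("g","side");cv2.imwrite("pics/g_s.png",cv2.resize(im[150:225,270:360,::-1],None,fx=8,fy=8,interpolation=cv2.INTER_CUBIC))
E
```

```text
False
t 24.67 p [ 0.546  -0.0014  0.0715] w 0.0602 F [ 0.3 -0.6  0.7]
False
t 27.76 p [ 0.5075 -0.1217  0.071 ] w 0.0601 F [ 1.   1.9 -1.2]
t 28.74 p [ 0.5166 -0.081   0.1989] w 0.0603 F [ 0.4  0.3 -1.1]
28.8417
```

View pics/g_t.png

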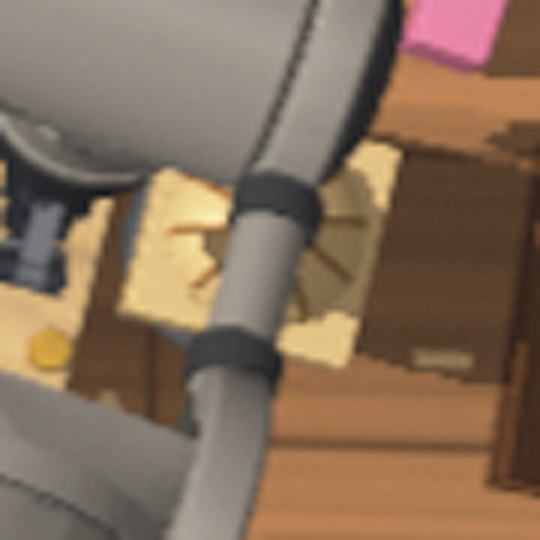

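View pics/g_s.png

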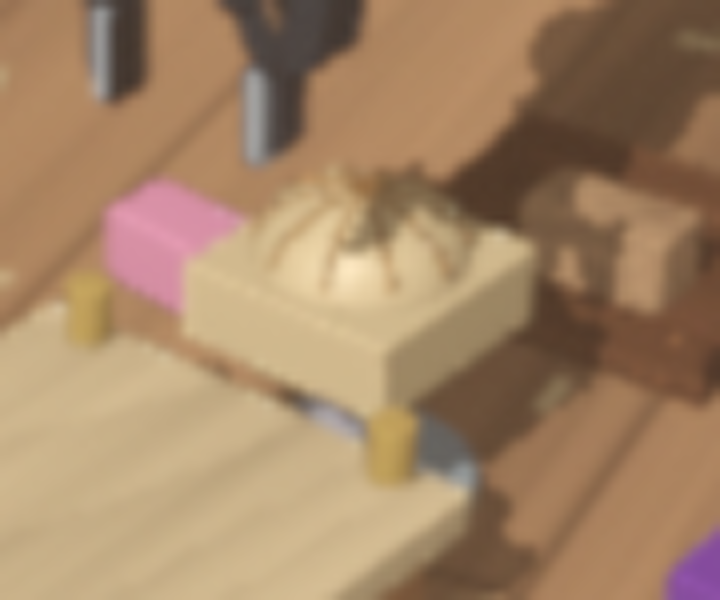

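The cap is on the pad. I'll back the arm off for an unobstructed measurement.

```bash
python3 - <<'E'
from h import *
r.move_straight([*w(0,60),.22],speed=.25); st()
E
python3 look.py i; python3 - <<'E'
import sys;sys.path.insert(0,".")
from h import *
im,d=load("i","top");cv2.imwrite("pics/i_t.png",cv2.resize(im[200:270,315:395,::-1],None,fx=8,fy=8,interpolation=cv2.INTER_CUBIC))
W=cloud("top",d);m=(abs(W[...,0]-.494)<.09)&(abs(W[...,1]+.181)<.09)&(W[...,2]>.095)
p=W[m];c,s,a=rect(p[:,:2]);print("depth rect",pf(c),s,a-YAW)
q=p[p[:,2]<.118];A=np.c_[q[:,:2]-q[:,:2].mean(0),np.ones(len(q))];print("tilt",np.linalg.lstsq(A,q[:,2],rcond=None)[0],len(q))
E
```

```text
t 29.52 p [0.547  0.0447 0.219 ] w 0.0599 F [-0.5  0.4  0.1]
29.6167
depth rect [   0.44314563 -157.49744719] (127.7879638671875, 153.47772216796875) 92.49775024414063
tilt [-0.00602092 -0.02896516  0.11044904] 703
```

View pics/i_t.png

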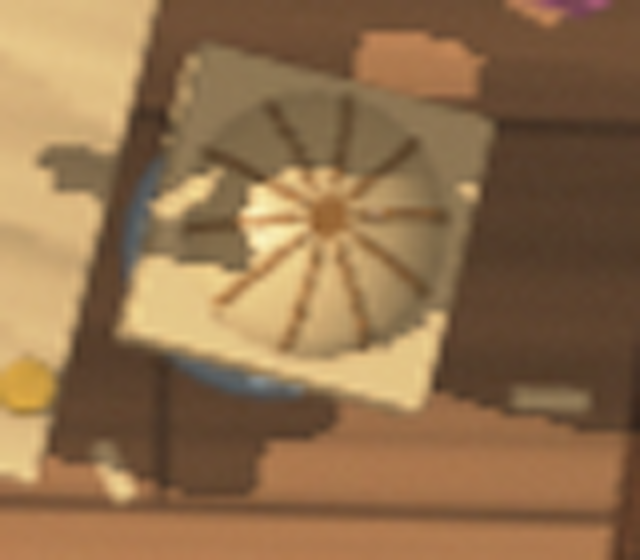

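```bash
python3 - <<'E'
from capm import *
px=[(200,42),(494,122),(416,412),(118,335)]
k=dict(f=8,off=(315,200))
for i in range(4): L(px[i],px[(i+1)%4],.112,**k)
P=np.array([ray("top",np.array(s)/8+np.array([315,200])-.44,.112)[:2] for s in px]);print("centre",pf(P.mean(0)),"green meas",pf([.4942,-.1811]))
print("knob",pf(ray("top",np.array([328,215])/8+np.array([315,200])-.44,.140)))
k=dict(f=8,off=(270,150),n="side");L((388,353),(535,243),.112,**k);L((185,270),(388,353),.112,**k)
print("knob side",pf(ray("side",np.array([365,185])/8+np.array([270,150])-.44,.140)))
E
```

```text
top [[47.2, -123.1], [46.7, -219.1]] len 96.0 ang rel -0.3
top [[46.7, -219.1], [-48.3, -217.0]] len 95.1 ang rel -1.3
top [[-48.3, -217.0], [-49.2, -120.9]] len 96.0 ang rel 0.5
top [[-49.2, -120.9], [47.2, -123.1]] len 96.4 ang rel -1.3
centre [  -0.92832421 -170.00136417] green meas [   0.83353261 -172.75099196]
knob [   0.74176736 -171.75826826]
side [[-51.7, -121.6], [-48.4, -218.5]] len 96.9 ang rel 1.9
side [[41.2, -117.5], [-51.7, -121.6]] len 93.0 ang rel 2.5
knob side [  -0.47324344 -173.01056005]
```

The cap is square within about 1° at about (0, -170.5 to -172) mm, against a target of (0, -173). I'll finish with a 2 mm nudge.

```bash
python3 - <<'E'
from h import *
r.move_straight([*w(0,-80),.20],speed=.25)
r.move_straight([*w(0,-98),.10],speed=.2,max_force=8)
print(r.move_straight([*w(0,-101),.071],speed=.08,max_force=5)); st()
print(r.move_straight([*w(0,-114),.071],speed=.03,max_force=20)); st()
r.move_straight([*w(0,-98),.071],speed=.08)
r.move_straight([*w(0,-70),.20],speed=.25)
r.move_straight([*w(0,60),.22],speed=.25); st()
E
python3 look.py j; python3 - <<'E'
import sys;sys.path.insert(0,".")
from h import *
im,d=load("j","top");cv2.imwrite("pics/j_t.png",cv2.resize(im[200:270,315:395,::-1],None,fx=8,fy=8,interpolation=cv2.INTER_CUBIC))
E
```

```text
False
t 31.51 p [ 0.5104 -0.1112  0.0714] w 0.0602 F [0.1 0.2 0.1]
False
t 32.09 p [ 0.507  -0.1241  0.071 ] w 0.06 F [0.1 0.3 0.1]
t 33.79 p [0.5469 0.0447 0.2186] w 0.0603 F [-0.6 -0.2 -0.9]
33.8917
```

View pics/j_t.png

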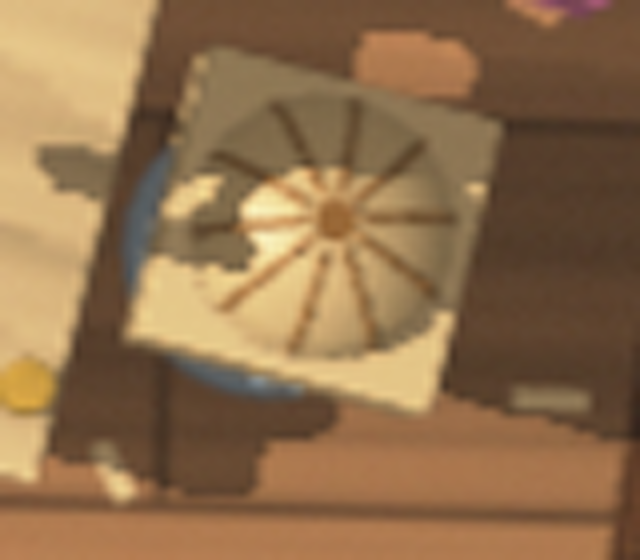

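View pics/j_side.png

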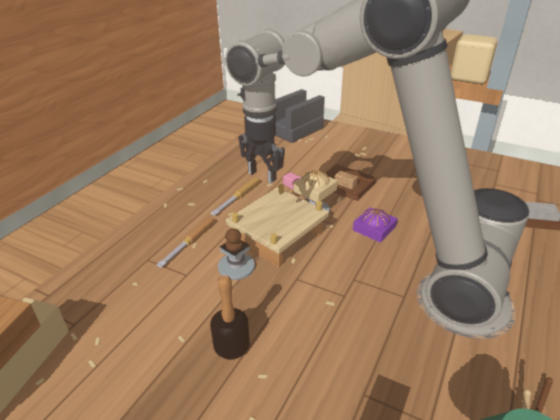

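View pics/j_top.png

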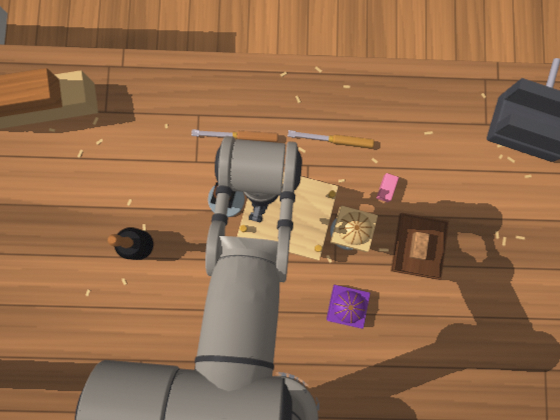

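```bash
python3 - <<'E'
from capm import *
px=[(210,45),(503,122),(430,412),(127,338)]
k=dict(f=8,off=(315,200))
for i in range(4): L(px[i],px[(i+1)%4],.112,**k)
P=np.array([ray("top",np.array(s)/8+np.array([315,200])-.44,.112)[:2] for s in px]);print("centre",pf(P.mean(0)),"green meas",pf([.4942,-.1811]))
print("knob",pf(ray("top",np.array([335,218])/8+np.array([315,200])-.44,.140)))
E
```

```text
top [[47.1, -126.3], [47.4, -221.8]] len 95.5 ang rel 0.2
top [[47.4, -221.8], [-47.2, -221.2]] len 94.7 ang rel -0.4
top [[-47.2, -221.2], [-49.4, -123.9]] len 97.4 ang rel 1.3
top [[-49.4, -123.9], [47.1, -126.3]] len 96.5 ang rel -1.5
centre [  -0.52826729 -173.31071065] green meas [   0.83353261 -172.75099196]
knob [   0.4048158 -174.0620905]
```

The cap centre is now within about 1.5 mm of the pad centre, square within about 1°, with a gap of about 14 mm to the platform. The sander is in the tray, the other items look unmoved, and the gripper is clear of everything. Handing in.

```bash
python3 - <<'E'
from h import *
print(r.finish_job())
E
```

```text
the job is handed in; nothing more can be done
None
```

The job is handed in after about 34 s of the 72 s allowed. The cork block is in the dark tray, and the newel cap stands on the green pad.

**What I did**
- **Sander:** I gripped it (36 mm measured between the fingers), carried it to the tray and released it there.
- **Cap:** I slid it with open, two-finger pushes on its foot only. One push from the side squared and centred it, two took it across the gate and onto the pad, and a last 2 mm nudge finished it.

**Last checks**
- **Position:** the cap's centre measured (-0.5, -173.3) mm in the platform frame, against the pad at (0, -173) by the given geometry and (0.8, -172.8) as measured.
- **Squareness and clearance:** the edges are within about 1.5° of square, and the gap to the platform is about 14 mm.
- **Tray and other items:** the final pictures show the sander in the tray. The mallet, gouges, pink block and purple cap look unmoved. The finial looks unmoved in the side view; the arm hides it from above.

**What disagreed**
- **Tool length:** the fingertips sit about 34 mm further back than the stated tool length. My first grasp closed on air above the block without moving it. I worked out the correction from the images and used it from then on.
- **Side camera:** the cap's edges in the side view read up to about 2.5° off before the nudge, while the top view read within about 1°. I relied on the top view and did not re-measure from the side afterwards.
- **Tilt:** my one depth-based check was spoiled by other points in the selection, so that the cap stands level is judged by eye.

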